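# Roll a casting flask up the loading ramp to its stop

### The job

Using only the fingers as a pusher, roll the plaster-filled steel casting flask that lies in front of the loading ramp slowly up the ramp until it is fully home, square against the steel stop bar at the top. Do not lift it, do not let it run away or roll back down, and leave the other things on the bench alone. Nothing else keeps it up there, so finish while still holding the flask against the stop with the fingers.

Things in the scene. Friction and masses are not known exactly. Their poses are not given: they have to be found in the camera images.
- flask: The flask to push: smooth, slippery steel cylinder filled with white plaster, 50 mm diameter, 90 mm long, 0.25 to 0.5 kg, lying on its side, rolling freely. Origin at its very centre, 25 mm above what it lies on. Its y axis is the cylinder's axis; x and z turn as it rolls. Starts on the bench 55 to 85 mm short of the foot, up to 10 mm off the ramp's middle line, 0.2 rad out of square.
- ramp: The fixed loading ramp: plywood plate 180 mm wide, rising at 10 degrees. Steel rails 8 mm wide, 10 mm high along both sides from 30 to 180 mm up the slope, 152 mm clear between them. Steel stop bar across it 165 mm up the slope from the foot: 160 mm wide, 45 mm high, 12 mm thick, square to the slope. Origin at bench height, 70 mm past the foot; x level towards the top, y across, z up.
- ramp_foot (a point): Middle of the ramp's lower edge, where its surface rises out of the bench with no step (height 0). Its x axis points up along the sloping surface, y across the ramp (level), z square to the surface.
- ramp_home (a point): Where the flask's centre is when it is fully home against the stop bar: 140 mm up the slope from the foot and 25 mm off the surface. Axes as ramp_foot.
- short_flask: Bystander: shorter flask standing on end, 50 mm diameter, 60 mm high. Origin at the centre of its underside.
- tub: Bystander: open grey-blue plastic tub, 90 by 75 mm, 50 mm high. Origin at the centre of its underside.
- dish: Bystander: white ceramic bowl, 72 mm across, 30 mm high. Origin at the centre of its underside.
Not all that is in view belongs to the job. Leave any orange or yellow look-alike of the flask alone.

How it is judged:
On the way, in this order (a step that is already met when the one before it is completed fails the run):
1. the flask is on the slope with the fingers pushing it, 40 to 125 mm up from the foot (x of flask in the frame of ramp_foot between 0.04 and 0.125 m and contact force between the fingers and flask above 0.05 N), for 0.02 s.
2. the flask is home against the stop (x of flask in the frame of ramp_home above -0.004 m), for 0.2 s.
At the end, for the whole second after the job is handed in: The flask lies on the ramp within 4 mm of touching the stop bar, square to it within 4 degrees, within 35 mm of the ramp's middle line and within 6 mm of resting on its surface, at rest (under 20 mm/s), and the fingers are pressing on it (over 0.1 N) (x of flask in the frame of ramp_home between -0.004 and 0.006 m and y of flask in the frame of ramp_home between -0.035 and 0.035 m and z of flask in the frame of ramp_home between -0.006 and 0.006 m and angle between the y axis of flask and the y axis of ramp_home, either way round below 0.07 rad and contact force between the fingers and flask above 0.1 N and linear speed of flask below 0.02 m/s); the arm keeps its last pose, push and grip.
It fails at once if the flask is lifted more than about 12 mm off the ramp or bench (z of flask in the frame of ramp_foot above 0.037 m and height (world z) of flask above 0.04 m).
It fails at once if the flask runs away, is flung or rolls back freely (faster than 0.25 m/s) (linear speed of flask above 0.25 m/s).
It fails at once if the short flask is moved more than 20 mm (distance of short_flask from where it was at the start of the episode above 0.02 m).
It fails at once if the grey-blue tub is moved more than 20 mm (distance of tub from where it was at the start of the episode above 0.02 m).
It fails at once if the white dish is moved more than 20 mm (distance of dish from where it was at the start of the episode above 0.02 m).
It also fails if it takes over 38 s, if anything falls off the work surface, if the arm or the gripper's body presses on something with over 40 N, if the wrist force passes 120 N, or if a joint passes its speed limit or range.

### The arm

A 6-joint arm with a two-finger parallel gripper is mounted at the origin on the work surface. World frame = base frame: x ahead of the robot, y to its left, z up, the work surface at z = 0. Lengths are in m, angles in rad, forces in N, time in s.
With the tool pointing down it reaches from about 0.375 to 0.9 m from the base axis. Payload 3.1 kg.
Tool frame: the origin (TCP) lies at the very end of the fingers, on their centre line; the grasp point (between the pads) lies 19 mm behind it; z points along the fingers, y is the line along which they close (so a half turn about z gives the same grasp; the last joint's range is limited). The gripper opens to 85 mm and grips with 20 to 120 N. Pads are 22 mm wide; open, the fingers measure 114 mm over their backs; the gripper's body (76 mm by 85 mm) begins 54 mm behind the grasp point. The pads swing forward as they close: fully open they stand 13 mm farther back than shut.
Start: joints at [-1.373, 0.527, 1.433, -0, 1.181, -0.178], TCP at [0.229, -0.581, 0.231] pointing down, gripper open.
Joint ranges: [-3.08, 3.08], [-0.75, 2.2], [0.22, 2.44], [-1.43, 4.57], [0, 2.65], [-2.85, 2.85]. Speed limits (rad/s): [2.79, 2.79, 3.14, 3.14, 3.14, 3.14].

### API

Orientations are given as a unit quaternion [x, y, z, w].
In Python, from station import manip gives the robot as it stands.
- The arm moves only by the shell command python3 -m handwheel 'ROWS' [FORCE]. ROWS is JSON, a list of rows, each a list of 7 numbers: the shift along the world's x, y, z in mm, then the turn, a rotation vector about the world's x, y, z in degrees, then the opening, from 0 (shut) to 1 (fully open). A call has exactly 10 rows; each row shifts and turns the commanded pose from where the row before left it; what a row does not reach is not made up. A row lasts 1/8 s, in which the tool goes at most 62.5 mm and 10.7 degrees, less where a joint would pass 70% of its speed; a pose out of reach is approached as far as the arm can. A call is refused whole if a number of a shift passes 62.5 or a number of a turn 10.7, either way. A call with a gripper value outside its range is refused whole. The fingers move at their own pace and stop on an object; FORCE is the grip in N (left out, the last holds). Time passes only in rows, so rows that do not move let the fingers close, or fill a call up. It gives the time, the measured TCP pose, the force, the opening and the grip force at its end, in the units of the state.
- manip.sense(): the state, without advancing time (a new reading comes with each control period).
- manip.snapshot(name): name is "side" or "top"; returns the picture (480x640x3 uint8, red, green, blue); there is no depth.
- manip.get_calibration(name): a dict with "K" (3x3 intrinsics, pixels), "rvec" (rotation vector, rad) and "tvec" (3), from world to camera coordinates, as OpenCV has them. Camera axes: x right, y down, z forward; pixel columns grow to the right and rows downward; lengths in m; the calibration is good to about 2 mm. A picture is of the moment at which its call begins. get_calibration takes no time and is no camera call.
- manip.sign_off(): hands the job in; it is judged then, once.
The state is a dict: "t": time; "q": joint angles; "qd": joint speeds; "tau": joint torques, N m; "tcp_pos": TCP position; "tool_rot": TCP orientation; "force": force on the tool from outside, world axes, zero at the start; "ft_torque": the same for the moment, N m; "finger_gap": opening from 0.0 (shut) to 1.0 (fully open); "gripper_force": force on a finger pad.
Only numpy, scipy, OpenCV 4.12 (cv2) and the standard library are available. Lean on these libraries where they do the work, as an engineer would, in place of code of your own. Each camera call takes 0.05 s, during which the arm holds its last target. There are 200 camera calls.

## Working session

There is one attempt and no reset: what is moved stays moved. The work goes in short steps, Python scripts to look and compute and a shell command to move; the robot and the scene stay as the last step left them, time stands still between calls to the robot, and variables do not carry over. Pictures are saved under pics/ and viewed, at most 10 in all, crops included, and the job is handed in when it is done.

```bash
mkdir -p pics
cat > h.py <<'E'
import numpy as np, cv2
from station import manip
def cal(n):
    c=manip.get_calibration(n); return np.array(c["K"],float),np.array(c["rvec"],float),np.array(c["tvec"],float)
def pix(n,P):
    K,r,t=cal(n); return cv2.projectPoints(np.array(P,float).reshape(-1,3),r,t,K,None)[0][:,0]
def onz(n,uv,z):
    K,r,t=cal(n); R=cv2.Rodrigues(r)[0]; c=-R.T@t.ravel()
    d=(R.T@np.linalg.inv(K)@np.c_[np.array(uv,float).reshape(-1,2),np.ones(len(np.array(uv).reshape(-1,2)))].T).T
    return c+d*((z-c[2])/d[:,2:])
def save(n,f): cv2.imwrite("pics/"+f,manip.snapshot(n)[:,:,::-1])
E
python3 - <<'E'
from h import *
save("top","t0.png"); save("side","s0.png")
for n in("top","side"):
    K,r,t=cal(n);R=cv2.Rodrigues(r)[0];print(n,K[0,0],-R.T@t.ravel(),R[2])
print(manip.sense())
E
```

```text
top 501.8329029607993 [0.39155607 0.07870601 0.96177807] [ 0.13936363 -0.01802051 -0.99007729]
side 497.0256618615884 [0.3313057  0.57247252 0.72398723] [ 0.22953116 -0.58826948 -0.775406  ]
{'t': 0.1, 'q': array([-1.37348631e+00,  5.28411685e-01,  1.43373188e+00,  1.78514109e-05,
        1.18140639e+00, -1.78511887e-01]), 'qd': array([ 0.00049244, -0.00396432, -0.00254757, -0.00046131,  0.00026326,
       -0.00081483]), 'tau': array([-2.46882082e-04, -4.43304920e+01, -1.78586411e+01, -1.88076156e-04,
        3.89890556e-03,  3.41264467e-05]), 'tcp_pos': array([ 0.22929941, -0.58074891,  0.23042128]), 'tool_rot': array([ 9.82396791e-01,  1.86803606e-01, -9.44409589e-07, -9.78684240e-04]), 'force': array([ 0.60645655,  0.92335256, -0.53254592]), 'ft_torque': array([-0.04435164, -0.00205079, -0.00178573]), 'gripper_force': 0.0, 'finger_gap': 1.0011324984184475}
```

View pics/t0.png

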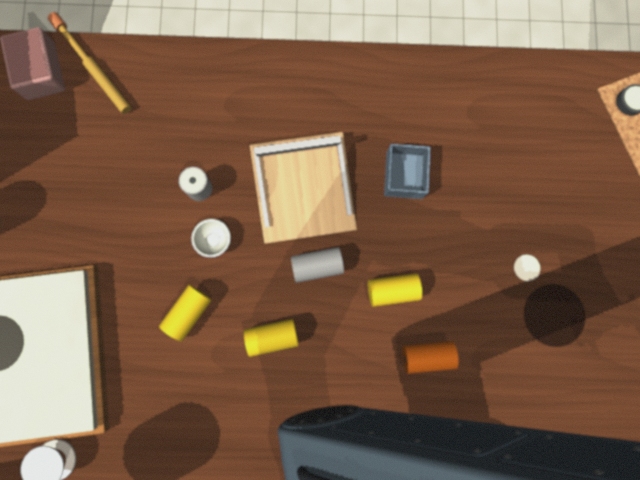

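View pics/s0.png

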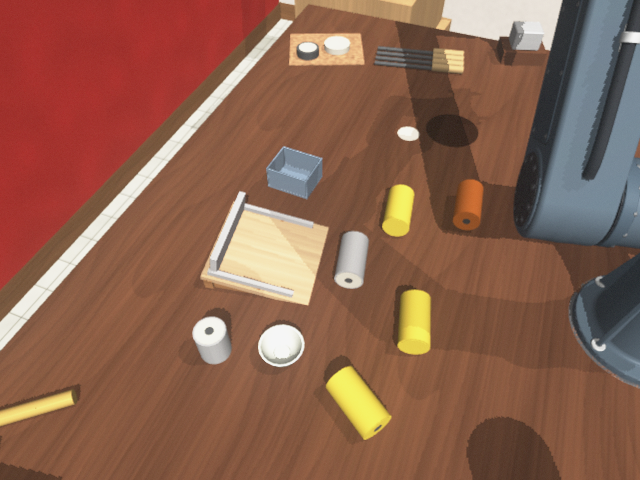

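Top view: the flask is grey at about (318,265). The ramp foot runs from (264,242) to (356,229) with the stop bar at the far end. Yellow look-alikes lie at (395,290) and (271,338), on both sides of the approach. The side view shows the same layout, flask at (352,260).

Run:
```python
from h import *
f=onz("top",[(264,242),(356,229)],0); print("foot top",f)
f2=onz("side",[(308,302),(328,246)],0); print("foot side",f2)
for a in(f,f2): print("mid",a.mean(0),"w",np.linalg.norm(a[0]-a[1]),"yaw",np.degrees(np.arctan2(*( (a[0]-a[1])[[0,1]]*[-1,1]))))
im=cv2.imread("pics/t0.png"); 
hsv=cv2.cvtColor(im,cv2.COLOR_BGR2HSV); m=((hsv[...,1]<60)&(hsv[...,2]>60)).astype(np.uint8)
n,l,s,c=cv2.connectedComponentsWithStats(m)
for i in range(1,n):
    if s[i,4]>150: print(s[i],c[i].round(1))
i=l[265,318]; 
r=cv2.minAreaRect(np.argwhere(l==i)[:,::-1].astype(np.float32)); b=cv2.boxPoints(r)
P=onz("top",b,0.027); print(r,"\n",P,P.mean(0)); print("edges",np.linalg.norm(P[0]-P[1]),np.linalg.norm(P[1]-P[2]))
for nme,uv,z in(("yelR",(395,290),.025),("yelL",(271,338),.025),("tub",(408,170),.025),("dish",(211,238),.02),("short",(193,180),.06),("orange",(431,358),.025)): print(nme,onz("top",[uv],z)[0].round(3))
```

```text
foot top [[ 0.52617221  0.16168927  0.        ]
 [ 0.55657808 -0.01599993  0.        ]]
foot side [[0.52624849 0.15539431 0.        ]
 [0.53934913 0.02805169 0.        ]]
mid [0.54137515 0.07284467 0.        ] w 0.18027193645247558 yaw 9.710305221941494
mid [0.53279881 0.091723   0.        ] w 0.12801471998829284 yaw 5.873761291409199
[    0     0   640    52 25812] [351.6  20.4]
[617  85  23  30 516] [630.   99.5]
[ 253  136   99   92 1608] [300.2 165. ]
[ 384  143   47   56 2368] [407.4 170.9]
[179 167  33  34 837] [195.  183.1]
[ 191  218   40   40 1250] [210.6 237.7]
[ 291  247   53   35 1372] [317.4 264.3]
[514 255  26  27 550] [526.7 267.4]
[    0   270    97   173 14878] [ 45.4 356.7]
[ 278  428  244   52 5817] [365.5 461.4]
[  20  439   56   41 1794] [ 48.2 461.4]
((317.3616027832031, 264.28485107421875), (27.23647117614746, 51.590946197509766), 79.04593658447266) 
 [[0.49757195 0.11081492 0.027     ]
 [0.51865712 0.01620532 0.027     ]
 [0.46852048 0.00564785 0.027     ]
 [0.4478311  0.09963136 0.027     ]] [0.48314516 0.05807486 0.027     ]
edges 0.09693070140844669 0.05123614446902472
yelR [ 0.439 -0.088  0.025]
yelL [0.345 0.14  0.025]
tub [ 0.671 -0.113  0.025]
dish [0.528 0.26  0.02 ]
short [0.629 0.291 0.06 ]
orange [ 0.316 -0.155  0.025]
```

```bash
python3 -m handwheel '[[40,55,0,0,0,-1.2,0.55],[40,55,0,0,0,-1.2,0.55],[40,55,0,0,0,-1.2,0.55],[40,55,0,0,0,-1.2,0.55],[35,55,0,0,0,-1.2,0.55],[0,60,0,0,0,-1.2,0.55],[0,60,0,0,0,-1.2,0.55],[0,60,0,0,0,-1.2,0.55],[0,60,0,0,0,-1.2,0.55],[0,60,0,0,0,-1.2,0.55]]'; python3 -c "
from h import *
# check ramp model against picture
im=cv2.imread('pics/t0.png'); y=np.radians(9.7); a=np.radians(10)
o=np.array([.541,.073,0]); X=np.array([np.cos(y)*np.cos(a),np.sin(y)*np.cos(a),np.sin(a)]);Y=np.array([-np.sin(y),np.cos(y),0]);Z=np.cross(X,Y)
for n,f in(('top','t0'),('side','s0')):
  im=cv2.imread('pics/%s.png'%f)
  for q in([(0,-.09,0),(0,.09,0)],[(.165,-.08,.045),(.165,.08,.045),(.177,.08,.045),(.177,-.08,.045),(.165,-.08,.045)],[(0,.09,0),(.18,.09,0)],[(0,-.09,0),(.18,-.09,0)]):
    p=pix(n,[o+X*b[0]+Y*b[1]+Z*b[2] for b in q]); cv2.polylines(im,[p.round().astype(int)],False,(0,0,255),1)
  c=im[110:300,220:460] if n=='top' else im[170:320,180:400]; cv2.imwrite('pics/m_%s.png'%n,cv2.resize(c,(600,475) if n=='top' else (600,409)))
a=cv2.imread('pics/m_top.png')
"
```

```text
t: 1.35
tcp_pos: [0.4097, -0.0246, 0.2313]
tool_rot: [0.997, 0.082, 0.0, -0.0]
force: [1.2, 0.5, 0.3]
finger_gap: 0.546
gripper_force: 0.0
```

View pics/m_top.png

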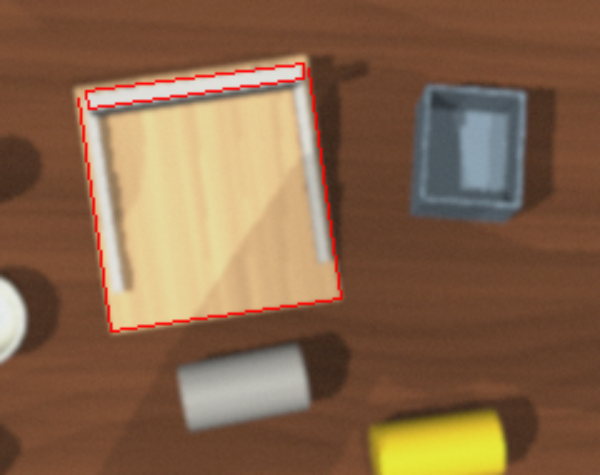

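The ramp overlay fits: foot middle (0.541, 0.073), yaw 9.7°. The flask sits at about 60 mm before the foot.

```bash
python3 -m handwheel '[[0,28,0,0,0,0.2,0.55],[0,27,0,0,0,0,0.55],[0,0,0,0,0,0,0.55],[0,0,-30,0,0,0,0.55],[0,0,-30,0,0,0,0.55],[0,0,-30,0,0,0,0.55],[0,0,-30,0,0,0,0.55],[0,0,-30,0,0,0,0.55],[0,0,0,0,0,0,0.55],[0,0,0,0,0,0,0.55]]'; python3 -c "
from h import *
save('side','s1.png')"
```

```text
t: 2.6
tcp_pos: [0.4105, 0.0279, 0.0818]
tool_rot: [0.996, 0.085, 0.0, 0.0]
force: [-0.1, 0.0, 0.2]
finger_gap: 0.552
gripper_force: 0.0
```

View pics/s1.png

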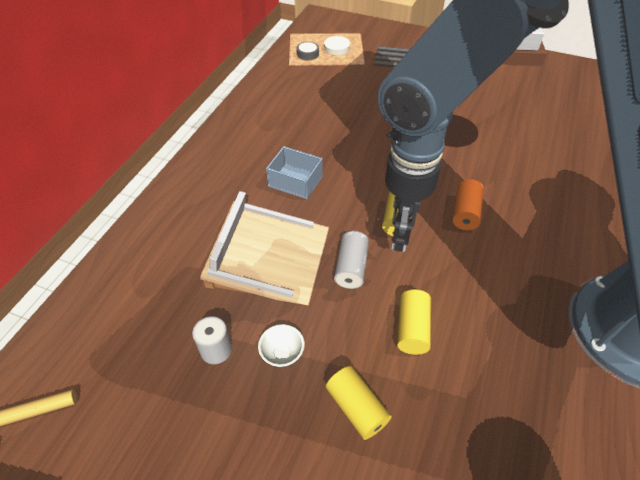

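The fingers show at (400,245), behind the flask at (352,260) and clear of the yellow pieces. Next I go down and line up.

```bash
python3 -m handwheel '[[2,10,0,0,0,0,0.55],[1,8,-10,0,0,0,0.55],[0,0,-20,0,0,0,0.55],[0,0,-20,0,0,0,0.55],[0,0,-18,0,0,0,0.55],[0,0,0,0,0,0,0.55],[4,0.7,0,0,0,0,0.55],[5,0.8,0,0,0,0,0.55],[5,0.8,0,0,0,0,0.55],[5,0.8,0,0,0,0,0.55]]'; python3 -c "
from h import *
save('top','t2.png')
im=cv2.imread('pics/t2.png');cv2.imwrite('pics/t2c.png',cv2.resize(im[200:380,200:440],(720,540)))"
```

```text
t: 3.9
tcp_pos: [0.4328, 0.0497, 0.0137]
tool_rot: [0.996, 0.085, 0.001, 0.0]
force: [0.2, 0.1, 0.4]
finger_gap: 0.55
gripper_force: 0.0
```

View pics/t2c.png

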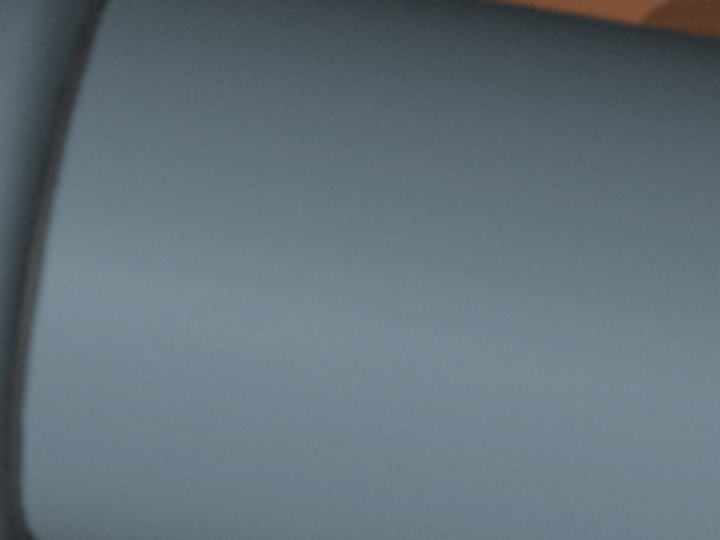

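The top view is blocked by the forearm, so I use the side view from here. The fingers are centred on the flask (-5 mm lateral) and about 15 mm short of contact, so I push slowly.

```bash
python3 -m handwheel '[[4,0.7,0,0,0,0,0.55],[4,0.7,0,0,0,0,0.55],[3,0.5,0,0,0,0,0.55],[3,0.5,0,0,0,0,0.55],[3,0.5,0,0,0,0,0.55],[3,0.5,0,0,0,0,0.55],[4,0.7,0,0,0,0,0.55],[4,0.7,0,0,0,0,0.55],[4,0.7,0,0,0,0,0.55],[4,0.7,0,0,0,0,0.55]]'; python3 -c "
from h import *
save('side','s3.png')
im=cv2.imread('pics/s3.png');cv2.imwrite('pics/s3c.png',cv2.resize(im[150:350,190:460],(800,593)))"
```

```text
t: 5.2
tcp_pos: [0.4683, 0.0559, 0.0133]
tool_rot: [0.996, 0.085, -0.0, -0.0]
force: [-0.2, 0.1, 0.4]
finger_gap: 0.551
gripper_force: 0.1
```

View pics/s3c.png

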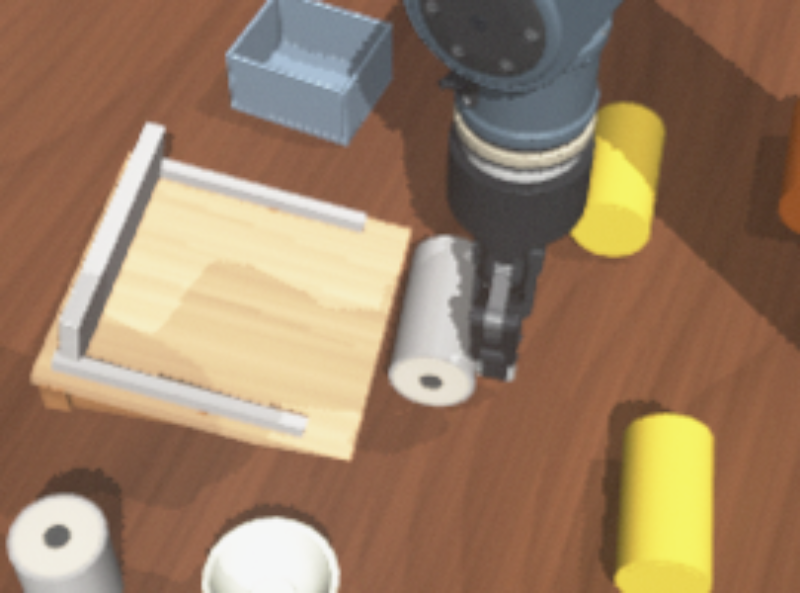

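The flask lies right in front of the fingers, its near end at crop (432,380), roughly square and still short of the foot. I continue onto the slope.

```bash
python3 -m handwheel '[[5,0.8,0,0,0,0,0.55],[5,0.8,0,0,0,0,0.55],[5,0.8,0,0,0,0,0.55],[5,0.8,0,0,0,0,0.55],[4,0.7,0,0,0,0,0.55],[4,0.7,0,0,0,0,0.55],[4,0.7,0.4,0,0,0,0.55],[4,0.7,0.7,0,0,0,0.55],[4,0.7,0.7,0,0,0,0.55],[4,0.7,0.7,0,0,0,0.55]]'; python3 -m handwheel '[[4,0.7,0.7,0,0,0,0.55],[4,0.7,0.7,0,0,0,0.55],[4,0.7,0.7,0,0,0,0.55],[4,0.7,0.7,0,0,0,0.55],[4,0.7,0.7,0,0,0,0.55],[4,0.7,0.7,0,0,0,0.55],[4,0.7,0.7,0,0,0,0.55],[4,0.7,0.7,0,0,0,0.55],[4,0.7,0.7,0,0,0,0.55],[4,0.7,0.7,0,0,0,0.55]]'; python3 -c "
from h import *
save('side','s4.png')
im=cv2.imread('pics/s4.png');cv2.imwrite('pics/s4c.png',cv2.resize(im[150:350,190:460],(800,593)))"
```

```text
t: 6.5
tcp_pos: [0.5112, 0.0634, 0.0157]
tool_rot: [0.996, 0.085, -0.001, -0.0]
force: [-3.2, 0.1, 1.0]
finger_gap: 0.549
gripper_force: 1.2
t: 7.75
tcp_pos: [0.5523, 0.0703, 0.0229]
tool_rot: [0.996, 0.085, -0.0, -0.0]
force: [-1.6, 0.1, 1.3]
finger_gap: 0.549
gripper_force: 1.2
```

View pics/s4c.png

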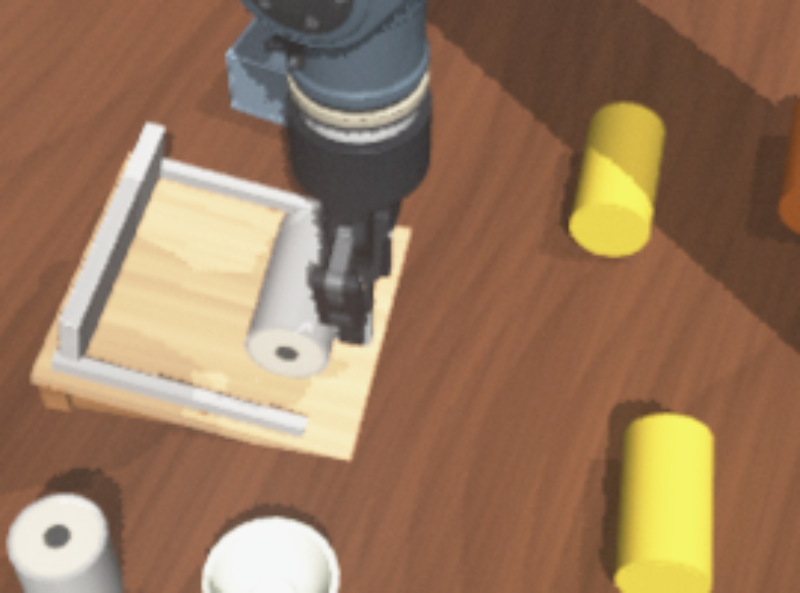

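The flask is on the slope, held by both fingers and square; its near end centre is at crop (287,352).

Run:
```python
from h import *
y=np.radians(9.7); a=np.radians(10); o=np.array([.541,.073,0]); X=np.array([np.cos(y)*np.cos(a),np.sin(y)*np.cos(a),np.sin(a)]);Y=np.array([-np.sin(y),np.cos(y),0]);Z=np.cross(X,Y)
K,r,t=cal("side");R=cv2.Rodrigues(r)[0];c=-R.T@t
d=R.T@np.linalg.inv(K)@[190+287*.3375,150+352*.3373,1]
p=c+d*(((o+.025*Z-c)@Z)/(d@Z)); print([(p-o)@v for v in(X,Y,Z)])
T=np.array([.5523,.0703,.0229])-o; print([T@v for v in(X,Y,Z)])
```

```text
[np.float64(0.049711504018304), np.float64(0.04609069744413655), np.float64(0.025000000000000126)]
[np.float64(0.014497764350259913), np.float64(-0.004565329355624424), np.float64(0.020696922397279407)]
```

```bash
python3 -m handwheel '[[4,0.7,0.4,0,0,0,0.55],[4,0.7,0.4,0,0,0,0.55],[4,0.7,0.4,0,0,0,0.55],[4,0.7,0.4,0,0,0,0.55],[4,0.7,0.5,0,0,0,0.55],[4,0.7,0.7,0,0,0,0.55],[4,0.7,0.7,0,0,0,0.55],[4,0.7,0.7,0,0,0,0.55],[4,0.7,0.7,0,0,0,0.55],[4,0.7,0.7,0,0,0,0.55]]'; python3 -m handwheel '[[4,0.7,0.7,0,0,0,0.55],[4,0.7,0.7,0,0,0,0.55],[4,0.7,0.7,0,0,0,0.55],[4,0.7,0.7,0,0,0,0.55],[4,0.7,0.7,0,0,0,0.55],[4,0.7,0.7,0,0,0,0.55],[4,0.7,0.7,0,0,0,0.55],[4,0.7,0.7,0,0,0,0.55],[3,0.5,0.5,0,0,0,0.55],[3,0.5,0.5,0,0,0,0.55]]'; python3 -c "
from h import *
save('side','s5.png')
im=cv2.imread('pics/s5.png');cv2.imwrite('pics/s5c.png',cv2.resize(im[150:350,190:460],(800,593)))"
```

```text
t: 9.05
tcp_pos: [0.5923, 0.0773, 0.0285]
tool_rot: [0.996, 0.085, 0.0, 0.0]
force: [-2.1, -0.6, 0.9]
finger_gap: 0.55
gripper_force: 1.2
t: 10.3
tcp_pos: [0.6301, 0.0839, 0.035]
tool_rot: [0.996, 0.085, -0.0, -0.0]
force: [-2.2, 0.3, 2.1]
finger_gap: 0.552
gripper_force: 1.2
```

View pics/s5c.png

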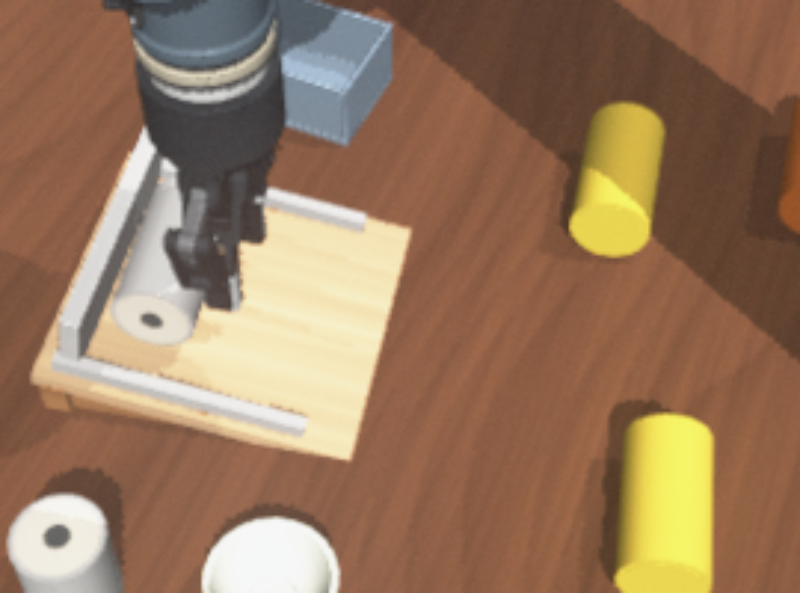

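The flask is still square and about 11 mm short of the stop. I finish slowly, watching the force.

```bash
python3 -m handwheel '[[2,0.3,0.3,0,0,0,0.55],[2,0.3,0.3,0,0,0,0.55],[1,0.2,0.2,0,0,0,0.55],[1,0.2,0.2,0,0,0,0.55],[1,0.2,0.2,0,0,0,0.55],[1,0.2,0.2,0,0,0,0.55],[0.5,0.1,0.1,0,0,0,0.55],[0.5,0.1,0.1,0,0,0,0.55],[0.5,0.1,0.1,0,0,0,0.55],[0,0,0,0,0,0,0.55]]'; python3 -m handwheel '[[0.5,0.1,0,0,0,0,0.55],[0.5,0.1,0,0,0,0,0.55],[0,0,0,0,0,0,0.55],[0,0,0,0,0,0,0.55],[0,0,0,0,0,0,0.55],[0,0,0,0,0,0,0.55],[0,0,0,0,0,0,0.55],[0,0,0,0,0,0,0.55],[0,0,0,0,0,0,0.55],[0,0,0,0,0,0,0.55]]'
```

```text
t: 11.6
tcp_pos: [0.637, 0.0855, 0.0363]
tool_rot: [0.996, 0.085, -0.003, -0.0]
force: [-6.7, -0.9, 3.6]
finger_gap: 0.55
gripper_force: 3.6
t: 12.85
tcp_pos: [0.6371, 0.0855, 0.0363]
tool_rot: [0.996, 0.085, -0.004, -0.0]
force: [-9.2, -0.9, 4.5]
finger_gap: 0.548
gripper_force: 4.4
```

The TCP no longer advances and the force is rising (9 N), so I check that it is seated.

```bash
python3 -c "
from h import *
save('side','s6.png')
im=cv2.imread('pics/s6.png')
y=np.radians(9.7);a=np.radians(10);o=np.array([.541,.073,0]);X=np.array([np.cos(y)*np.cos(a),np.sin(y)*np.cos(a),np.sin(a)]);Y=np.array([-np.sin(y),np.cos(y),0]);Z=np.cross(X,Y)
th=np.linspace(0,2*np.pi,60)
p=pix('side',[o+X*(.140+.025*np.cos(q))+Y*.046+Z*(.025+.025*np.sin(q)) for q in th]);cv2.polylines(im,[(p*16).round().astype(int)],True,(0,0,255),1,cv2.LINE_8,4)
cv2.imwrite('pics/s6c.png',cv2.resize(im[190:310,190:320],(650,600)))"
```

```text
(no output)
```

View pics/s6c.png

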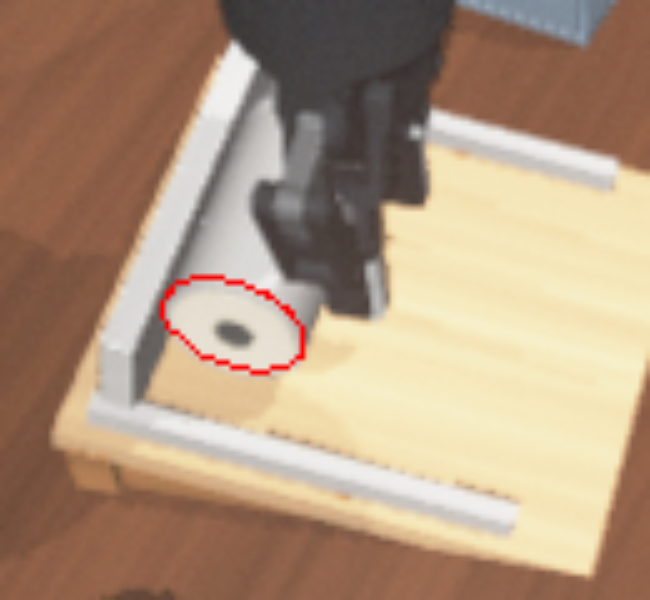

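The flask's near end, centred at crop (233,333), matches the predicted home circle. It is square against the stop, with the fingers pressing.

```bash
python3 -c "
from station import manip
s=manip.sense();print(s['t'],s['force'],s['tcp_pos'],abs(s['qd']).max());print(manip.sign_off())"
```

```text
12.9 [-9.76719414 -2.10610433  4.89003364] [0.63702937 0.08552636 0.03621491] 0.0016235816219062117
the job is handed in; nothing more can be done
None
```

I rolled the flask up the ramp and handed the job in at 12.9 s, with the flask square against the stop bar in the last picture and the fingers still pressing it there at about 10 N; the judge's verdict was not shown.

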